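Click the tool carousel on, draw the ring mandrel and hold it level

TASK

Turn the tool carousel one click counter-clockwise (seen from above), so that the plain steel ring mandrel comes to the gap in the guard rail, and let it click in. Then draw the mandrel out of its socket, turn it level and hold it still with its middle over the soldering board, all of it at least 10 cm above the board, ready for a ring to be slid on; finish while still holding it there. Leave the other two tools in their sockets and the things on the bench where they are.

Things in the scene. Friction and masses are not known exactly. Their poses are not given: they have to be found in the camera images.
- stand: fixed stand of the tool carousel: dark disc 300 mm across, 10 mm thick, origin at its centre on the bench. Its x axis (within 0.45 rad of world x) points to the gap in the guard rail. The rail, an 8 mm bar 166 mm up and 131 mm from the axis, spans 40 to 148 degrees off x on both sides, on posts 144 mm from the axis; it blocks tools under it: they can be drawn only at the gap
- turret (a joint): turn of the six-socket turret about the stand's vertical axis, rad, growing counter-clockwise seen from above. Sprung clicks (about 0.15 N m to get over, pulling home by itself over the last 0.3 rad) at 0 (start), 1.047 (next) and 2.094; stops at -0.12 and 2.2
- turret_grip (a point): grip point of the dark bar handle on the turret's axis, 130 mm above the bench. The bar is 48 mm long along this frame's x, 14 mm wide along y, from 100 to 145 mm above the bench; the frame turns with the turret. The sockets around it: 17 mm square, 55 mm deep, mouths 60 mm from the axis and 72 mm up, leaning outward 32 degrees from vertical
- mandrel: plain steel ring mandrel, the longest tool: 160 mm, 0.14-0.28 kg, tapered 12 to 17 mm, then a round handle 20 mm thick from z = +21 to +80 mm. Origin at mid-length; z points from tip (-80) to handle end (+80); mass centre about z = +15. It starts tip down, 53 mm deep in the socket 60 degrees clockwise of the gap (seen from above), leaning outward 35 degrees from vertical
- mandrel_socket (a point): point on the turret where the mandrel's origin lies while it is fully home in its socket; turns with the turret
- mandrel_tip (a point): thin end of the mandrel, on its axis
- mandrel_butt (a point): handle end of the mandrel, on its axis
- burnisher: another tool, in the socket that is at the gap at the start: thin 12 mm steel shaft with a mushroom-shaped wooden handle up to 32 mm across, 130 mm long, origin at mid-length, z to the handle. To be left in its socket.
- burnisher_socket (a point): point on the turret where the burnisher's origin lies while it is in its socket
- punch: another tool, two clicks from the gap: 12 mm steel rod with a 26 mm ball on its upper end, 130 mm long, origin at mid-length, z to the ball. To be left in its socket.
- punch_socket (a point): point on the turret where the punch's origin lies while it is in its socket
- board: pale soldering board lying fixed on the bench to the robot's left of the carousel: 150 (x) x 130 (y) x 20 mm, origin at the centre of its underside
- jar: glass jar with a lid, 72 mm across, 85 mm high, loose; to be left alone. Origin: centre of its underside.
- coil: flat coil of brass wire, 97 mm across, 20 mm high, loose; to be left alone. Origin: centre of its underside.
- hammer: hammer lying flat, about 220 mm long, 28 mm high, loose; to be left alone. Origin: centre of its underside (mid-length of the tool).
- block: plain steel disc (bench block), 76 mm across, 22 mm high, loose; to be left alone. Origin: centre of its underside.
- pliers: pliers lying flat, about 130 mm long, 12 mm high, loose; to be left alone. Origin: centre of its underside (mid-length of the tool).
- spool: small spool, 34 mm across, 28 mm high, loose; to be left alone. Origin: centre of its underside.
- pot: white pot with a wooden lid, 60 mm across, 66 mm high, loose; to be left alone. Origin: centre of its underside.

How it is judged:
By the outcome, as a careful person would: the job done as asked, in the order asked, and still so for the second after the job is handed in, while the arm keeps its last pose, push and grip.
It also fails if it takes over 51 s, if anything falls off the work surface, if the arm or the gripper's body presses on something with over 40 N, if the wrist force passes 120 N, or if a joint passes its speed limit or range.

ROBOT

A 7-joint arm with a two-finger parallel gripper is mounted at the origin on the work surface. World frame = base frame: x ahead of the robot, y to its left, z up, the work surface at z = 0. Lengths are in m, angles in rad, forces in N, time in s.
With the tool pointing down it reaches from about 0.4 to 0.9 m from the base axis. Payload 5.6 kg.
Tool frame: the origin (TCP) lies midway between the tips of the shut fingers; the grasp point (between the pads) lies 19 mm behind it; z points along the fingers, y is the line along which they close (so a half turn about z gives the same grasp; the last joint's range is limited). The gripper opens to 92 mm and grips with 3 to 60 N. Pads are 20 mm wide; open, the fingers measure 128 mm over their backs; the gripper's body (75 mm by 189 mm) begins 69 mm behind the grasp point.
Start: joints at [1.195, 0.468, -0.012, 1.603, 0.006, 1.071, -0.056], TCP at [0.212, -0.614, 0.215] pointing down, gripper open.
Joint ranges: [-2.53, 2.53], [-0.31, 2.02], [-1.57, 1.55], [0.28, 2.44], [-1.29, 4.43], [0.15, 1.84], [-2.92, 2.92]. Speed limits (rad/s): [2.57, 2.57, 3.14, 3.14, 3.14, 3.14, 3.14].

INTERFACE

Orientations are given as a 3x3 rotation matrix whose columns are the frame's x, y, z axes.
In Python, from station import env, viewer, planner, effector gives the robot as it stands (env), with the cameras (viewer), the kinematics (planner) and the gripper (effector). Calls block until the motion is done:
- env.reach(position, orientation): joint-space move of the TCP to a pose.
- env.movel(position, frame=None, rate=0.15): straight line of the TCP; frame=None keeps the orientation; rate is the mean speed in m/s.
- env.goto_joints(angles): joint-space move.
- effector.release() and effector.grasp(squeeze=None): open the fingers fully, or close them until they stop; squeeze is the grip in N (None keeps the last).
- env.pause(seconds).
- planner.inverse_kinematics(position, orientation): joint angles nearest the present ones, or None.
- viewer.read_camera(name): name is "side" or "top" or "wrist"; returns (picture, depth): 400x640x3 uint8, red, green, blue; 400x640 float32, m along the optical axis (not along the pixel's ray), 0 where there is no reading.
- viewer.camera_info(name): a dict with "intrinsics" (3x3 intrinsics, pixels), "eye" and "rotation" of the camera in the world; the wrist camera has in their place "T_tool_cam" (4x4, takes a point from camera to tool coordinates, whose origin is the TCP and whose axes are the flange's). Camera axes: x right, y up, looking along -z (the intrinsics and any distortion apply to the point x, -y, -z); pixel columns grow to the right and rows downward; lengths in m; the calibration is good to about 2 mm. The wrist camera is an equidistant fisheye: a pixel r from the principal point sees the ray r / f radians off the axis. A picture is of the moment at which its call begins: read the wrist's pose just before it. camera_info takes no time and is no camera call.
A pose or a line that the arm cannot do raises env.PlanningError and nothing moves.
- env.finish_job(): hands the job in; it is judged then, once.
Readings, each from a call of its own:
- env.read_t(): time.
- env.read_joint_positions(): joint angles.
- env.read_joint_velocities(): joint speeds.
- env.read_tau(): joint torques, N m.
- env.read_ee_pos(): TCP position.
- env.read_tcp_rot(): TCP orientation.
- env.read_wrist_force(): force on the tool from outside, world axes, zero at the start.
- env.read_moment(): the same for the moment, N m.
- env.read_gripper_width(): finger opening in m.
- env.read_grasp_force(): force on a finger pad.
Only numpy, scipy, OpenCV 4.12 (cv2) and the standard library are available. Lean on these libraries where they do the work, as an engineer would, in place of code of your own. Each camera call takes 0.05 s, during which the arm holds its last target. There are 200 camera calls.

## Working session

There is one attempt and no reset: what is moved stays moved. The work goes in short steps, each a Python script; the robot and the scene stay as the last script left them, time stands still between calls to the robot, and variables do not carry over. Pictures are saved under pics/ and viewed, at most 10 in all, crops included, and the job is handed in when it is done.

```bash
mkdir -p pics; ls; python3 - <<'E'
from station import env, viewer, planner, effector
import cv2,numpy as np
for n in ["side","top"]:
    p,d=viewer.read_camera(n); cv2.imwrite(f"pics/{n}0.png",p[:,:,::-1]); np.savez(f"{n}0.npz",p=p,d=d)
    i=viewer.camera_info(n); print(n,{k:np.round(v,4).tolist() if not isinstance(v,str) else v for k,v in i.items()})
i=viewer.camera_info("wrist");print(i, env.read_t())
E
```

```text
pics
station.py
side {'intrinsics': [[445.5883, 0.0, 315.9967], [0.0, 445.5883, 199.5773], [0.0, 0.0, 1.0]], 'eye': [0.3454, -0.9663, 1.1601], 'rotation': [[0.9788, 0.1418, -0.1481], [-0.2042, 0.7388, -0.6422], [0.0183, 0.6588, 0.7521]]}
top {'intrinsics': [[371.5618, 0.0, 319.249], [0.0, 371.5618, 199.453], [0.0, 0.0, 1.0]], 'eye': [0.3611, -0.0713, 1.0844], 'rotation': [[0.1021, 0.9737, -0.2036], [-0.9948, 0.1008, -0.0171], [0.0038, 0.2043, 0.9789]]}
{'intrinsics': array([[309.70691629,   0.        , 314.05019786],
       [  0.        , 309.70691629, 202.16917965],
       [  0.        ,   0.        ,   1.        ]]), 'T_tool_cam': array([[-1.31124694e-04,  9.71508321e-01,  2.37005411e-01,
         6.71883822e-02],
       [ 9.99999960e-01,  1.86514486e-04, -2.11284993e-04,
        -7.11005119e-04],
       [-2.49470071e-04,  2.37005374e-01, -9.71508307e-01,
        -1.70015603e-01],
       [ 0.00000000e+00,  0.00000000e+00,  0.00000000e+00,
         1.00000000e+00]])} 0.1
```

View pics/side0.png

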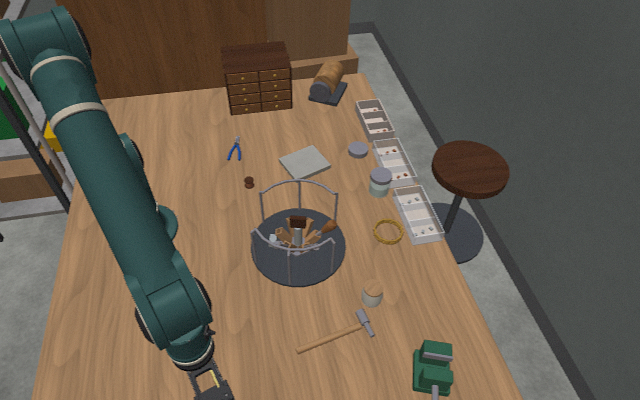

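View pics/top0.png

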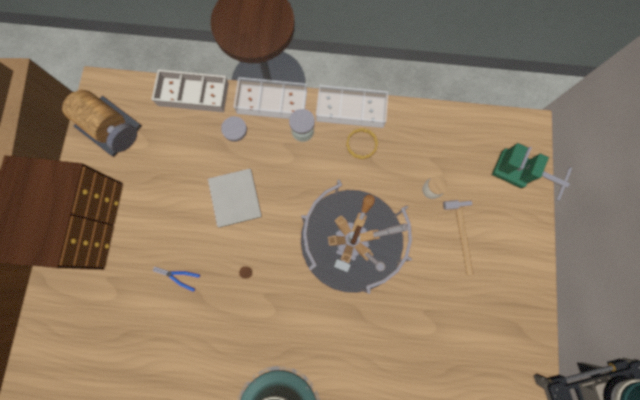

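Side: carousel around (298,245), board (305,163), jar (380,180), pot (372,297). Top: disc centre about (356,240), burnisher at the gap pointing up (368,203), mandrel (390,232), punch (380,267), board (235,197).

```bash
cat > h.py <<'E'
import numpy as np,cv2
from station import env, viewer, planner, effector
def cloud(name,d):
    i=viewer.camera_info(name);K=i["intrinsics"]
    v,u=np.mgrid[:400,:640]
    P=np.stack([(u-K[0,2])/K[0,0]*d,-(v-K[1,2])/K[1,1]*d,-d],-1)
    return P@np.array(i["rotation"]).T+i["eye"]
def proj(name,X):
    i=viewer.camera_info(name);K=i["intrinsics"]
    c=(np.asarray(X)-i["eye"])@np.array(i["rotation"])
    return np.stack([K[0,2]-K[0,0]*c[...,0]/c[...,2],K[1,2]+K[1,1]*c[...,1]/c[...,2]],-1)
E
python3 - <<'E'
from h import *
for n,(a,b,c,e) in dict(top=(295,415,180,300),side=(240,355,170,285)).items():
    z=np.load(n+"0.npz");P=cloud(n,z["d"]);p=z["p"]
    m=np.zeros((400,640),bool);m[c:e,a:b]=1
    print(n,"bench z",np.median(P[330:380,200:240,2]) )
    disc=m&(abs(P[...,2]-.01)<.006)&(p.max(-1)<95)
    cnt=np.argwhere(disc)[:,::-1].astype(np.int32)
    q=P[disc]; (cx,cy),r=cv2.minEnclosingCircle(q[:,:2].astype(np.float32)); print("disc",cx,cy,r,len(q),"pct",np.percentile(q,[.5,99.5],axis=0).mean(0), q[:,2].mean())
    C=np.array([cx,cy])
    hi=m&(P[...,2]>.145)&(P[...,2]<.19); Q=P[hi];r_=np.hypot(*(Q[:,:2]-C).T); R=Q[(r_>.115)&(r_<.145)]
    if len(R):
        A=np.c_[2*R[:,:2],np.ones(len(R))];s=np.linalg.lstsq(A,(R[:,:2]**2).sum(1),rcond=None)[0]
        print("rail fit",s[:2],np.sqrt(s[2]+s[:2]@s[:2]),np.median(R[:,2]))
        an=np.sort(np.arctan2(R[:,1]-cy,R[:,0]-cx)); g=np.diff(np.r_[an,an[0]+2*np.pi]);k=np.argsort(g)[-3:]
        print("gaps mid/size deg",[(np.degrees(an[j]+g[j]/2).round(1),np.degrees(g[j]).round(1)) for j in k])
    cv2.imwrite(f"pics/{n}c.png",cv2.resize(p[c:e,a:b,::-1],None,fx=5,fy=5,interpolation=cv2.INTER_CUBIC))
t=np.load("top0.npz");P=cloud("top",t["d"]);b=(abs(P[...,2]-.02)<.007)&(t["p"].min(-1)>120);b[:, :200]=0;b[:,270:]=0;b[:160]=0;b[235:]=0
q=P[b];print("board",cv2.minAreaRect(q[:,:2].astype(np.float32)),q[:,2].mean(),len(q))
E
cd pics; python3 -c "
import cv2,numpy as np
a=cv2.resize(cv2.imread('topc.png'),(400,400));b=cv2.resize(cv2.imread('sidec.png'),(400,400));cv2.imwrite('both.png',np.hstack([a,b]))"
```

```text
top bench z -0.0006795105724027861
disc 0.47676900029182434 -0.15704704821109772 0.1454206258058548 4840 pct [ 0.47676838 -0.16424387  0.00956164] 0.009353689162498968
rail fit [ 0.47616192 -0.15689821] 0.13018343575570673 0.16823264116911907
gaps mid/size deg [(np.float64(95.2), np.float64(1.0)), (np.float64(164.2), np.float64(61.1)), (np.float64(-16.3), np.float64(76.6))]
side bench z 0.0019707986443391334
disc 0.49878087639808655 -0.05637552589178085 0.24993345141410828 3866 pct [ 0.47759335 -0.0809624   0.01006601] 0.010598488678710603
rail fit [ 0.50648463 -0.017112  ] 0.1311841139960461 0.15727047267422645
gaps mid/size deg [(np.float64(174.7), np.float64(1.1)), (np.float64(-101.3), np.float64(156.5)), (np.float64(77.0), np.float64(194.3))]
board ((0.5650946497917175, 0.1968698501586914), (0.15121424198150635, 0.13029427826404572), 20.059307098388672) 0.019142293594962997 2201
```

View pics/topc.png

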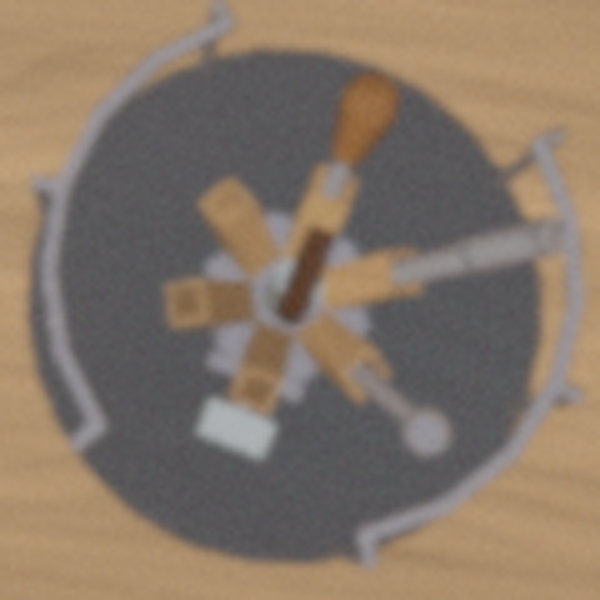

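View pics/sidec.png

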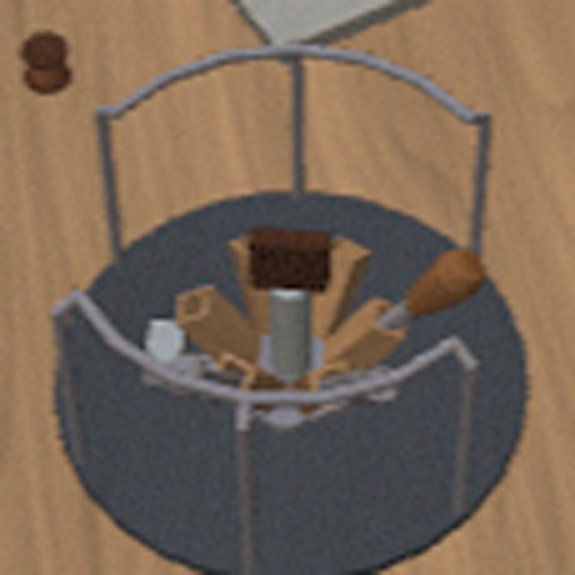

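Top crop: bar handle centred at about (305,272), pointing at the gap/burnisher (365,110). The mandrel runs from its socket mouth (395,272) to its butt (560,235), under the rail. The punch ball is at (428,432). The side crop confirms the bar (290,258) and that the gap is on the burnisher's side. Next I measure the bar and the mandrel, and plan IK.

```bash
cat >> h.py <<'E'
def down(yaw,t=0):
    "tool z down, tilted by t toward direction yaw; x in the plane of yaw (x,y,z columns)"
    u=np.array([np.cos(yaw),np.sin(yaw),0]);k=np.array([0,0,1.])
    z=np.sin(t)*u-np.cos(t)*k; x=np.cos(t)*u+np.sin(t)*k
    return np.stack([x,np.cross(z,x),z],1)
E
python3 - <<'E'
from h import *
C=np.array([.4762,-.157])
for n in ["top","side"]:
    z=np.load(n+"0.npz");P=cloud(n,z["d"]);p=z["p"].astype(int)
    r=np.hypot(*(P[...,:2]-C).transpose(2,0,1))
    bar=(r<.04)&(P[...,2]>.135)&(P[...,2]<.16)&(z["d"]>0)
    q=P[bar];v=np.linalg.svd(q[:,:2]-q[:,:2].mean(0))[2][0]
    print(n,"bar",len(q),q.mean(0),np.ptp(q,axis=0),"yaw",np.degrees(np.arctan2(v[1],v[0])),cv2.minAreaRect(q[:,:2].astype(np.float32)), "top z",np.percentile(q[:,2],[10,50,90]))
    for nm,a0 in dict(burn=-16.3,mandrel=-76.3,punch=-136.3).items():
        a=np.radians(a0);e=np.array([np.cos(a),np.sin(a)]);D=P[...,:2]-C
        ra=D@e;ta=D[...,1]*e[0]-D[...,0]*e[1]
        m=(ra>.07)&(ra<.14)&(abs(ta)<.02)&(P[...,2]>.085)&(P[...,2]<.158+.02*(ra<.115))
        if m.sum()>10:
            f=np.polyfit(ra[m],P[...,2][m],1);print(nm,m.sum(),"lean",90-np.degrees(np.arctan(f[0])),"tang",np.median(ta[m]),"ang off",np.degrees(np.median(ta[m]/ra[m])),"z at r=.09",np.polyval(f,.09),"r max",ra[m].max(),P[...,2][m].max())
    for nm,(u,v) in dict(x=0).items() if 0 else []:pass
a=np.radians(-16.3)
for y in [a,a+np.pi]:
    for dy in [0,np.pi/3]:
        q=planner.inverse_kinematics([*C,.108],down(y+dy));print("turn",np.degrees(y),dy,None if q is None else np.round(q,2))
u=np.array([np.cos(a),np.sin(a),0]);k=np.array([0,0,1])
g=np.array([*C,0])+.094*u+.121*k
for flip in [0,1]:
  for td in [0,20,30,40]:
    R=down(a,np.radians(td));
    if flip:R=R*[-1,-1,1]
    q=planner.inverse_kinematics(g+.019*R[:,2],R)
    for ya in [0,30,60,90,-40]:
        Rf=down(np.radians(ya),np.radians(td-55));Rf=Rf*([-1,-1,1] if flip else 1)
        gf=np.array([.565,.197,.22])+.033*np.array([np.cos(np.radians(ya)),np.sin(np.radians(ya)),0])
        qf=planner.inverse_kinematics(gf+.019*Rf[:,2],Rf)
        print(flip,td,ya,None if q is None else np.round(q,2),None if qf is None else np.round(qf,2))
E
```

```text
top bar 105 [ 0.47659043 -0.15748926  0.14369142] [0.04685639 0.02314709 0.00993058] yaw 163.57952714697242 ((0.47742316126823425, -0.1578788161277771), (0.013913523405790329, 0.04810487851500511), 74.30016326904297) top z [0.14150464 0.14370165 0.14609047]
burn 176 lean 49.89550470179775 tang 0.00040121133130540873 ang off 0.27523441741028587 z at r=.09 0.1184291559526341 r max 0.11730227559594963 0.13733270055472702
mandrel 197 lean 39.68752715537413 tang 0.0005643236097742643 ang off 0.36937681033559333 z at r=.09 0.11832450713247658 r max 0.13069171503335972 0.15794941081555058
punch 119 lean 42.585933695684005 tang 0.0008951158891034178 ang off 0.4970730580142732 z at r=.09 0.11626972934079484 r max 0.1118509320152432 0.1349796229411978
side bar 93 [ 0.47632209 -0.15810056  0.14313211] [0.04822055 0.02510981 0.01540108] yaw -14.79421733156298 ((0.47662436962127686, -0.15588684380054474), (0.019168369472026825, 0.0474083311855793), 76.02911376953125) top z [0.13787154 0.14337219 0.14710917]
burn 137 lean 54.009543080268166 tang -0.005232773997900984 ang off -3.5644805879740895 z 
[... 3559 characters left out ...]
11  1.36  0.84  1.78  1.56]
1 30 90 [ 0.68  0.43 -0.5   2.19  1.39  0.21  0.23] [ 0.12  1.   -1.33  1.53  1.1   1.81  1.86]
1 30 -40 [ 0.68  0.43 -0.5   2.19  1.39  0.21  0.23] [ 0.36  0.77 -0.87  1.47  0.17  1.33  0.41]
1 40 0 [ 1.28  0.94 -1.33  2.27  2.04  0.85 -0.04] [ 0.19  0.76 -0.87  1.43  0.42  1.42  0.88]
1 40 30 [ 1.28  0.94 -1.33  2.27  2.04  0.85 -0.04] [ 0.21  0.89 -1.11  1.41  0.69  1.57  1.17]
1 40 60 [ 1.28  0.94 -1.33  2.27  2.04  0.85 -0.04] [ 0.23  0.99 -1.33  1.47  0.94  1.69  1.49]
1 40 90 [ 1.28  0.94 -1.33  2.27  2.04  0.85 -0.04] [ 0.22  0.93 -1.33  1.59  1.01  1.61  1.92]
1 40 -40 [ 1.28  0.94 -1.33  2.27  2.04  0.85 -0.04] [ 0.29  0.66 -0.8   1.55  0.23  1.23  0.36]
```

```bash
cat >> h.py <<'E'
C=np.array([.4765,-.1572]);A=np.radians(-16.3)
E
python3 - <<'E'
from h import *
T=lambda s:print(s,round(env.read_t(),2),np.round(env.read_ee_pos(),4),"F",np.round(env.read_wrist_force(),1),"M",np.round(env.read_moment(),2),"w",round(env.read_gripper_width(),4))
env.reach([*C,.24],down(A));T("above")
env.movel([*C,.108],rate=.1);T("down")
effector.grasp(25);T("grasp")
for i in range(1,5):
    env.movel([*C,.108],down(A+i*np.pi/12));T(i)
p,d=viewer.read_camera("top");cv2.imwrite("pics/turned.png",cv2.resize(p[180:300,295:415,::-1],None,fx=4,fy=4))
effector.release();T("rel")
env.movel([*C,.24],rate=.12);T("up")
E
```

```text
above 2.01 [ 0.4764 -0.1581  0.24  ] F [ 0.3 -0.9  0.6] M [0.02 0.03 0.04] w 0.0918
down 3.48 [ 0.4769 -0.1573  0.1085] F [ 1.  -0.3  0.2] M [ 0.05 -0.    0.02] w 0.0921
grasp 4.63 [ 0.4769 -0.1559  0.108 ] F [ 1.4  3.9 -0.8] M [ 0.99 -0.29  0.07] w 0.0139
1 5.04 [ 0.4768 -0.1563  0.108 ] F [ 2.1  5.  -0.6] M [ 1.05 -0.31  0.09] w 0.0135
2 5.45 [ 0.4769 -0.1566  0.108 ] F [ 1.6  4.9 -0.8] M [ 1.   -0.43  0.17] w 0.0139
3 5.86 [ 0.477 -0.157  0.108] F [ 2.6  5.2 -0.9] M [ 0.85 -0.56  0.17] w 0.014
4 6.27 [ 0.4772 -0.1572  0.108 ] F [ 3.6  3.  -2.5] M [ 0.68 -0.66  0.19] w 0.0142
rel 7.53 [ 0.4765 -0.1572  0.108 ] F [0.4 0.1 0.9] M [-0.03 -0.03  0.07] w 0.0921
up 8.78 [ 0.476  -0.1571  0.2393] F [ 0.1 -0.2 -0.1] M [ 0.01 -0.02  0.02] w 0.0918
```

```bash
python3 - <<'E'
from h import *
p0=env.read_ee_pos();R0=env.read_tcp_rot();w,wd=viewer.read_camera("wrist")
t,td=viewer.read_camera("top");s,sd=viewer.read_camera("side")
np.savez("after.npz",w=w,wd=wd,t=t,td=td,s=s,sd=sd,p0=p0,R0=R0)
top=np.hstack([cv2.resize(t[150:300,280:430],(400,300)),cv2.resize(s[170:290,220:380],(400,300))])
cv2.imwrite("pics/after.png",np.vstack([top,cv2.resize(w[100:400,120:520],(800,300)) if 0 else np.hstack([cv2.resize(w,(480,300)),np.zeros((300,320,3),np.uint8)])])[:,:,::-1])
E
```

```text
(no output)
```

View pics/after.png

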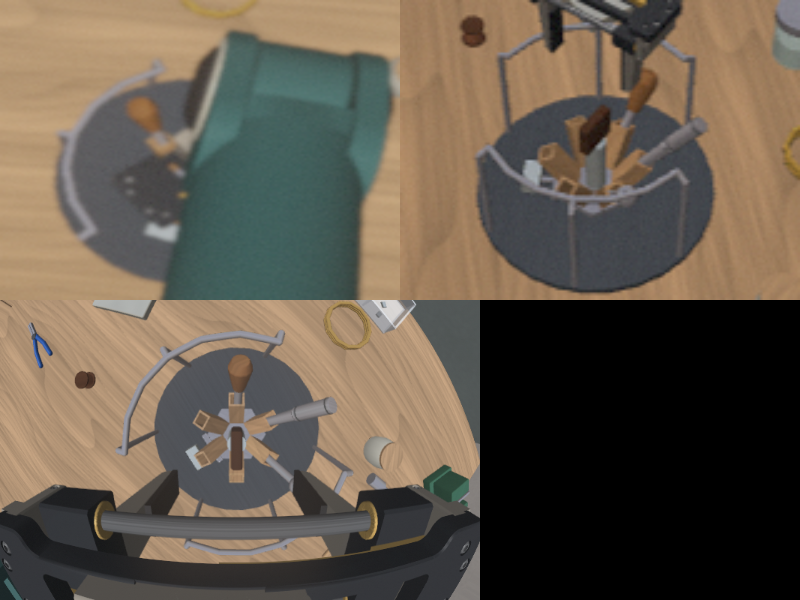

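The turret has clicked over: side panel shows the mandrel at (690,130), leaning out through the gap; wrist panel shows it from (270,418) to (333,405), burnisher now at (240,370). Next I measure the mandrel axis from the wrist and side views.

```bash
cat >> h.py <<'E'
def wcloud(d,p,R):
    i=viewer.camera_info("wrist");K=i["intrinsics"];T=i["T_tool_cam"]
    v,u=np.mgrid[:400,:640];x=u-K[0,2];y=v-K[1,2];r=np.hypot(x,y)+1e-9;th=np.minimum(r/K[0,0],1.5)
    s=np.tan(th)*d/r
    P=np.stack([x*s,-y*s,-d],-1)
    return (P@T[:3,:3].T+T[:3,3])@R.T+p
E
python3 - <<'E'
from h import *
z=np.load("after.npz")
u=np.array([np.cos(A),np.sin(A)]);n=np.array([-u[1],u[0]])
for nm,P,p in [("wrist",wcloud(z["wd"],z["p0"],z["R0"]),z["w"]),("side",cloud("side",z["sd"]),z["s"])]:
    p=p.astype(int);D=P[...,:2]-C;r=D@u;t=D@n;h=P[...,2]
    disc=(np.hypot(r,t)<.2)&(h>-.01)&(h<.02);print(nm,"disc z",np.median(h[disc&(p.max(-1)<90)]))
    m=(r>.068)&(r<.15)&(abs(t)<.03)&(h>.08)&(h<.19)&(np.ptp(p,axis=-1)<30)
    for b in np.arange(.07,.145,.01):
        k=m&(abs(r-b)<.005)
        if k.sum()>3:print(" r %.3f n %d t [%.4f %.4f] mid %.4f z max %.4f med %.4f"%(b,k.sum(),*np.percentile(t[k],[5,95]),np.percentile(t[k],[5,95]).mean(),np.percentile(h[k],95),np.median(h[k])))
    bar=(np.hypot(r,t)<.035)&(h>.138)&(h<.155);q=P[bar];c=cv2.minAreaRect(q[:,:2].astype(np.float32));print(" bar",c,q[:,2].mean())
E
```

```text
wrist disc z 0.009946320060576108
 r 0.070 n 110 t [-0.0055 0.0073] mid 0.0009 z max 0.0974 med 0.0919
 r 0.080 n 192 t [-0.0065 0.0074] mid 0.0005 z max 0.1139 med 0.1039
 r 0.090 n 253 t [-0.0083 0.0081] mid -0.0001 z max 0.1265 med 0.1196
 r 0.100 n 286 t [-0.0089 0.0081] mid -0.0004 z max 0.1402 med 0.1326
 r 0.110 n 321 t [-0.0091 0.0074] mid -0.0008 z max 0.1537 med 0.1461
 r 0.120 n 270 t [-0.0097 0.0074] mid -0.0012 z max 0.1602 med 0.1568
 r 0.130 n 112 t [-0.0104 0.0055] mid -0.0025 z max 0.1559 med 0.1537
 bar ((0.4788142442703247, -0.15456971526145935), (0.04777508229017258, 0.013301798142492771), 43.89333724975586) 0.14452974529257662
side disc z 0.010723413170152574
 r 0.070 n 15 t [-0.0095 0.0008] mid -0.0044 z max 0.1018 med 0.0923
 r 0.080 n 24 t [-0.0096 0.0024] mid -0.0036 z max 0.1147 med 0.1055
 r 0.090 n 25 t [-0.0129 -0.0009] mid -0.0069 z max 0.1306 med 0.1226
 r 0.100 n 29 t [-0.0128 0.0002] mid -0.0063 z max 0.1411 med 0.1313
 r 0.110 n 31 t [-0.0127 -0.0019] mid -0.0073 z max 0.1569 med 0.1468
 r 0.120 n 23 t [-0.0142 0.0019] mid -0.0061 z max 0.1613 med 0.1553
 r 0.130 n 13 t [-0.0097 0.0041] mid -0.0028 z max 0.1572 med 0.1537
 bar ((0.4767995774745941, -0.15784360468387604), (0.04890555888414383, 0.015877163037657738), 46.14181137084961) 0.144856026530452
```

```bash
python3 - <<'E'
from h import *
from scipy.optimize import least_squares
z=np.load("after.npz");u=np.array([np.cos(A),np.sin(A),0]);n=np.array([-u[1],u[0],0]);k=np.array([0,0,1.])
t0=cloud("side",z["sd"]),z["s"];t1=wcloud(z["wd"],z["p0"],z["R0"]),z["w"]
for nm,(P,p) in dict(side=t0,wrist=t1).items():
    D=(P-[*C,0]);q=np.stack([D@u,D@n,D@k],-1);s=(q[...,0]-.06)*.574+(q[...,2]-.072)*.819
    m=(s>.055)&(s<.100)&(abs(q[...,1])<.025)&(q[...,0]>.07)&(q[...,0]<.15)&(q[...,2]>.09)&(np.ptp(p.astype(int),axis=-1)<30)
    X=q[m]
    def f(v):
        o=np.array([v[0],v[1],.13]);a=np.array([np.sin(v[2]),v[3],np.cos(v[2])]);a/=np.linalg.norm(a)
        return np.linalg.norm(np.cross(X-o,a),axis=1)-.010
    r=least_squares(f,[.105,0,.61,0],loss="soft_l1",f_scale=.0015);print(nm,len(X),"r,t at z=.13",r.x[:2].round(4),"lean",np.degrees(r.x[2]).round(1),"side tilt",np.degrees(r.x[3]).round(1),"rms",np.std(f(r.x)).round(4))
E
```

```text
side 80 r,t at z=.13 [ 0.1048 -0.002 ] lean 37.9 side tilt -0.6 rms 0.0013
wrist 800 r,t at z=.13 [ 0.1082 -0.0018] lean 36.7 side tilt -1.6 rms 0.0005
```

```bash
cat >> h.py <<'E'
U=np.array([np.cos(A),np.sin(A),0]);N=np.array([-U[1],U[0],0]);Kz=np.array([0,0,1.]);C3=np.array([*C,0])
G=C3+.0987*U-.002*N+.1203*Kz
T=lambda s:print(s,round(env.read_t(),2),np.round(env.read_ee_pos(),4),"F",np.round(env.read_wrist_force(),1),"M",np.round(env.read_moment(),2),"w",round(env.read_gripper_width(),4),"gf",round(env.read_grasp_force(),1))
E
python3 - <<'E'
from h import *
R=down(A,np.radians(20));tcp=G+.019*R[:,2]
q=planner.inverse_kinematics(tcp,R);print(np.round(q,2))
env.reach(tcp-.11*R[:,2],R);T("pre")
env.movel(tcp,rate=.1);T("at")
effector.grasp(45);T("grasp");print(np.round(env.read_joint_positions(),2))
p0=env.read_ee_pos();R0=env.read_tcp_rot();w,wd=viewer.read_camera("wrist")
s,sd=viewer.read_camera("side");np.savez("g.npz",w=w,wd=wd,s=s,sd=sd,p0=p0,R0=R0)
cv2.imwrite("pics/g.png",np.hstack([cv2.resize(w,(400,250)),cv2.resize(s[150:275,220:420],(400,250))])[:,:,::-1])
E
```

```text
[ 0.38  0.41 -0.15  2.07  0.22  0.32 -1.8 ]
pre 9.92 [ 0.5409 -0.1779  0.2058] F [-0.7 -0.3  0.1] M [0.12 0.28 0.04] w 0.0926 gf 0.0
at 11.17 [ 0.5772 -0.1887  0.1031] F [ 0.5  0.6 -0.3] M [ 0.1   0.34 -0.01] w 0.0919 gf 0.0
grasp 12.27 [ 0.577  -0.1883  0.1024] F [1.  0.1 0.5] M [0.34 0.26 0.11] w 0.0191 gf 44.8
[ 0.43  0.41 -0.21  2.07  0.3   0.33 -1.87]
```

View pics/g.png

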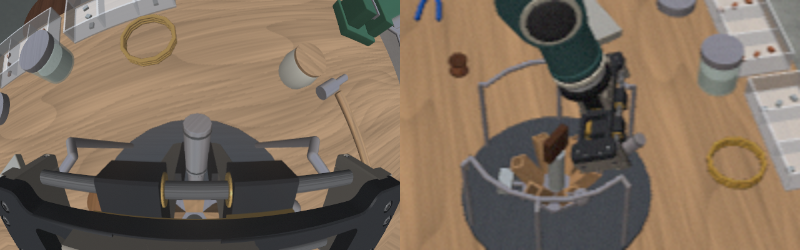

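Both panels show the mandrel's handle, butt at (197,122) in the wrist panel, held between the pads. Next I draw it out.

```bash
python3 - <<'E'
from h import *
a=np.sin(np.radians(34.5))*U+np.cos(np.radians(34.5))*Kz
p=env.read_ee_pos()
for d in [.01,.035,.065,.095]:
    env.movel(p+d*a,rate=.06);T(d)
w,_=viewer.read_camera("wrist");s,_=viewer.read_camera("side")
cv2.imwrite("pics/drawn.png",np.hstack([cv2.resize(w,(400,250)),cv2.resize(s[150:275,220:420],(400,250))])[:,:,::-1])
for ya in [-40,-30,-16.3]:
    Rf=down(np.radians(ya),np.radians(20-55));gf=np.array([.565,.197,.22])+.035*Rf@[0,0,0]
    e=np.array([np.cos(np.radians(ya)),np.sin(np.radians(ya)),0]);qf=planner.inverse_kinematics(np.array([.565,.197,.23])+.035*e+.019*Rf[:,2],Rf);print(ya,qf)
E
```

```text
0.01 12.68 [ 0.5829 -0.1902  0.1111] F [-0.   0.  -0.7] M [0.35 0.39 0.06] w 0.019 gf 44.8
0.035 13.25 [ 0.5959 -0.1941  0.1314] F [-0.3  0.3 -2.5] M [ 0.13  0.45 -0.02] w 0.0189 gf 44.8
0.065 13.9 [ 0.6121 -0.1987  0.1559] F [ 0.   1.2 -1.8] M [0.17 0.46 0.01] w 0.0188 gf 44.8
0.095 14.55 [ 0.6284 -0.2034  0.1806] F [-1.3  0.3 -2.4] M [0.19 0.43 0.05] w 0.0188 gf 44.8
-40 [ 0.08202777  0.6905368  -0.33333181  1.40818837 -0.2651494   1.46405545
 -2.40793118]
-30 [ 0.04533572  0.73479238 -0.34988875  1.33276068 -0.19043449  1.55022725
 -2.31909998]
-16.3 [-0.00907599  0.78590357 -0.37334308  1.24523892 -0.08509533  1.65400197
 -2.18791129]
```

View pics/drawn.png

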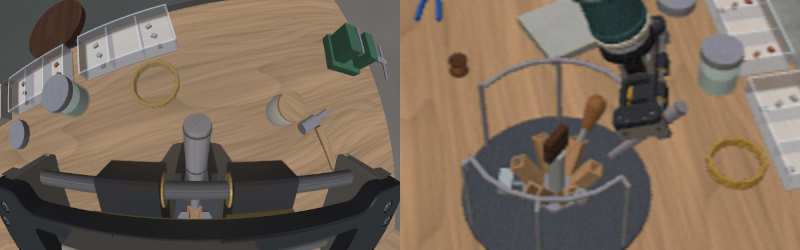

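The mandrel is fully out; the side panel shows its tip at (612,157), clear of the socket, with the burnisher and punch in place. Next I lift, carry and level it.

```bash
python3 - <<'E'
from h import *
env.movel(env.read_ee_pos()+[0,0,.13],rate=.15);T("up")
ya=np.radians(-30);Rf=down(ya,np.radians(20-54));e=np.array([np.cos(ya),np.sin(ya),0])
tcp=np.array([.565,.197,.25])+.035*e+.019*Rf[:,2]
env.reach(tcp,Rf);T("over");env.pause(.3)
t,td=viewer.read_camera("top");s,sd=viewer.read_camera("side")
np.savez("f.npz",t=t,td=td,s=s,sd=sd)
cv2.imwrite("pics/f.png",np.hstack([cv2.resize(t[120:280,150:350],(400,320)),cv2.resize(s[60:220,220:420],(400,320))])[:,:,::-1])
w,wd=viewer.read_camera("wrist");P=wcloud(wd,env.read_ee_pos(),env.read_tcp_rot());np.savez("fw.npz",w=w,wd=wd,P=P)
# mandrel points: gray, near expected line
for nm,Q,c in [("side",cloud("side",sd),s),("top",cloud("top",td),t),("wrist",P,w)]:
    D=Q-np.array([.565,.197,.25]);l=D@e;h=D[...,2];b=D@np.array([-e[1],e[0],0])
    m=(abs(l)<.12)&(abs(h)<.03)&(abs(b)<.025)
    for x in np.arange(-.09,.125,.015):
        k=m&(abs(l-x)<.0075)
        if k.sum()>4:print(nm,"l %.3f n %d b %.4f h %.4f max %.4f"%(x,k.sum(),np.median(b[k]),np.median(h[k]),np.percentile(h[k],95)))
E
```

```text
up 15.67 [ 0.6274 -0.2033  0.3089] F [ 0.3 -0.3 -2.4] M [0.18 0.46 0.01] w 0.0191 gf 44.8
over 17.12 [0.5868 0.1833 0.2344] F [-0.3 -0.1 -2. ] M [-0.34 -0.73 -0.05] w 0.0186 gf 44.8
side l -0.075 n 15 b -0.0012 h 0.0047 max 0.0069
side l -0.060 n 17 b -0.0022 h 0.0052 max 0.0088
side l -0.045 n 20 b -0.0036 h 0.0054 max 0.0089
side l -0.030 n 18 b -0.0041 h 0.0050 max 0.0077
side l -0.015 n 18 b -0.0028 h 0.0065 max 0.0093
side l 0.000 n 21 b -0.0046 h 0.0035 max 0.0090
side l 0.015 n 25 b -0.0061 h 0.0035 max 0.0109
side l 0.030 n 19 b -0.0232 h 0.0020 max 0.0140
side l 0.045 n 7 b -0.0238 h 0.0044 max 0.0097
top l -0.075 n 29 b -0.0024 h 0.0039 max 0.0070
top l -0.060 n 39 b -0.0042 h 0.0040 max 0.0067
top l -0.045 n 39 b -0.0039 h 0.0046 max 0.0070
top l -0.030 n 42 b -0.0037 h 0.0038 max 0.0070
top l -0.015 n 45 b -0.0046 h 0.0050 max 0.0075
top l 0.000 n 44 b -0.0048 h 0.0043 max 0.0078
top l 0.015 n 70 b -0.0058 h 0.0038 max 0.0079
top l 0.030 n 134 b -0.0028 h 0.0075 max 0.0195
top l 0.045 n 86 b 0.0066 h 0.0213 max 0.0288
top l 0.060 n 14 b 0.0066 h 0.0143 max 0.0269
wrist l -0.075 n 58 b 0.0028 h 0.0051 max 0.0060
wrist l -0.060 n 85 b 0.0027 h 0.0054 max 0.0063
wrist l -0.045 n 54 b 0.0026 h 0.0055 max 0.0063
wrist l 0.000 n 28 b 0.0011 h 0.0024 max 0.0046
wrist l 0.015 n 217 b 0.0017 h 0.0061 max 0.0074
wrist l 0.030 n 660 b 0.0016 h 0.0067 max 0.0091
wrist l 0.045 n 1599 b 0.0016 h 0.0043 max 0.0124
wrist l 0.060 n 2281 b 0.0006 h 0.0134 max 0.0276
wrist l 0.075 n 2056 b 0.0007 h 0.0037 max 0.0086
```

View pics/f.png

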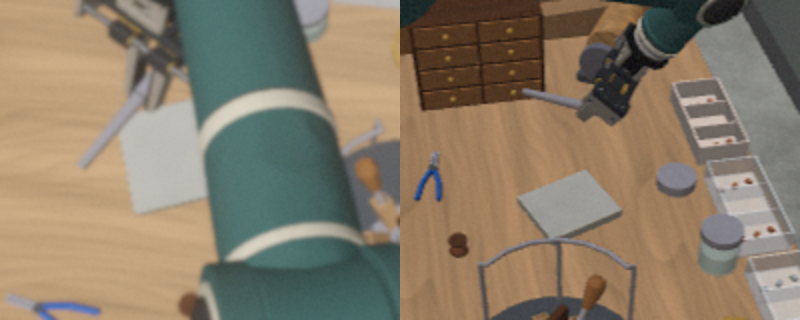

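The mandrel is level (axis height varies about 1 mm over 90 mm). Its tip is at l≈-0.08 m, so its middle is over the board centre at z≈0.25, about 0.22 m above the board. The jar, pliers and spool appear undisturbed. I check it is still, then hand in.

```bash
python3 - <<'E'
from h import *
env.pause(.7);T("end");print(np.abs(env.read_joint_velocities()).max());print(env.finish_job())
E
```

```text
end 18.27 [0.5861 0.1848 0.2342] F [ 0.4  0.  -2.2] M [-0.33 -0.7  -0.02] w 0.0191 gf 44.8
0.001857141104887789
the job is handed in; nothing more can be done
None
```

The job is handed in at 18.3 s: the carousel was turned one click counter-clockwise and the mandrel drawn out, and it is now held level and still with its middle over the soldering board, about 22 cm above it; the result has not been reported back.

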